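# Snug down the dust-extractor cover in cross order

### The job

Draw the cover of the orange fan housing down evenly with its four red T-knobs, clockwise, working crosswise in two rounds: first turn each knob about half way (one diagonal pair, then the other pair), then go round again in the same crosswise manner and snug each one until you feel the plate sit hard on its seat. Do not cock the plate, do not force a knob past firmly snug, and leave the jar, hammer and pencil pot alone.

Things in the scene. Friction and masses are not known exactly. Their poses are not given: they have to be found in the camera images.
- housing: Orange fan housing of a bench-top dust extractor, fixed, face up: 200 x 200 mm foot, body 60 mm high, black locating lugs up to 79 mm round the cover. Origin: centre of its underside on the bench, z up. The four red T-knobs stand at x, y = A (+65,+65), B (+65,-65), C (-65,-65), D (-65,+65) mm in its frame: A-C and B-D are the diagonals.
- cover: Loose square aluminium plate, 170 x 170 x 8 mm, 0.6 kg, round collar (72 mm across, 10 mm high) in its middle. Origin: centre of its underside, which starts 72 mm above the bench, level, on a springy gasket (3 to 9 N per corner). Hard seats, all level, stop it about 6 mm lower; this depth differs by up to 1.4 mm either way and cannot be seen.
- cover_top (a point): Centre of the cover plate's upper face (inside the collar); z axis = the plate's normal. With one corner half way down and the others up the plate tilts by about 0.015 rad, which is still all right; one corner all the way down from the top is too much.
- knobA (a joint): Turn of T-knob A, rad: 0 fully up, grows as it is tightened (clockwise from above), range 0 to 2.5; sinks 5 mm per rad; starts at 0 to 0.25. Its washer meets the resting cover at about 0.3; half way is about 0.9; the plate sits hard somewhere from 1.2 to 1.8, the same for all four within 0.1. Stays where it is left.
- knobA_grip (a point): Grip point of T-knob A, in its red bar: 52 mm long (point x axis), 14 mm thick (y), 24 mm high, top 10 mm above this point, lower edge 14 mm below; z up the stud. Starts about 115 mm above the bench. Turning drag is about 0.26 N m all along; once the plate sits hard it climbs by about 0.8 N m per rad: 0.1 N m above drag is firmly snug, 0.2 above is already too much.
- washerA: Steel thrust washer under knob A, 26 mm across, 4 mm thick, on a stiff spring (32 N per mm); rises and sinks with the knob without turning, and presses on the cover. Origin: centre of its underside, 34 mm below the knob's grip point.
- knobB (a joint): Turn of T-knob B, rad: 0 fully up, grows as it is tightened (clockwise from above), range 0 to 2.5; sinks 5 mm per rad; starts at 0 to 0.25. Its washer meets the resting cover at about 0.3; half way is about 0.9; the plate sits hard somewhere from 1.2 to 1.8, the same for all four within 0.1. Stays where it is left.
- knobB_grip (a point): Grip point of T-knob B, in its red bar: 52 mm long (point x axis), 14 mm thick (y), 24 mm high, top 10 mm above this point, lower edge 14 mm below; z up the stud. Starts about 115 mm above the bench. Turning drag is about 0.26 N m all along; once the plate sits hard it climbs by about 0.8 N m per rad: 0.1 N m above drag is firmly snug, 0.2 above is already too much.
- washerB: Steel thrust washer under knob B, 26 mm across, 4 mm thick, on a stiff spring (32 N per mm); rises and sinks with the knob without turning, and presses on the cover. Origin: centre of its underside, 34 mm below the knob's grip point.
- knobC (a joint): Turn of T-knob C, rad: 0 fully up, grows as it is tightened (clockwise from above), range 0 to 2.5; sinks 5 mm per rad; starts at 0 to 0.25. Its washer meets the resting cover at about 0.3; half way is about 0.9; the plate sits hard somewhere from 1.2 to 1.8, the same for all four within 0.1. Stays where it is left.
- knobC_grip (a point): Grip point of T-knob C, in its red bar: 52 mm long (point x axis), 14 mm thick (y), 24 mm high, top 10 mm above this point, lower edge 14 mm below; z up the stud. Starts about 115 mm above the bench. Turning drag is about 0.26 N m all along; once the plate sits hard it climbs by about 0.8 N m per rad: 0.1 N m above drag is firmly snug, 0.2 above is already too much.
- washerC: Steel thrust washer under knob C, 26 mm across, 4 mm thick, on a stiff spring (32 N per mm); rises and sinks with the knob without turning, and presses on the cover. Origin: centre of its underside, 34 mm below the knob's grip point.
- knobD (a joint): Turn of T-knob D, rad: 0 fully up, grows as it is tightened (clockwise from above), range 0 to 2.5; sinks 5 mm per rad; starts at 0 to 0.25. Its washer meets the resting cover at about 0.3; half way is about 0.9; the plate sits hard somewhere from 1.2 to 1.8, the same for all four within 0.1. Stays where it is left.
- knobD_grip (a point): Grip point of T-knob D, in its red bar: 52 mm long (point x axis), 14 mm thick (y), 24 mm high, top 10 mm above this point, lower edge 14 mm below; z up the stud. Starts about 115 mm above the bench. Turning drag is about 0.26 N m all along; once the plate sits hard it climbs by about 0.8 N m per rad: 0.1 N m above drag is firmly snug, 0.2 above is already too much.
- washerD: Steel thrust washer under knob D, 26 mm across, 4 mm thick, on a stiff spring (32 N per mm); rises and sinks with the knob without turning, and presses on the cover. Origin: centre of its underside, 34 mm below the knob's grip point.
- jar: Bystander: glass screw jar, 60 mm across, 85 mm high, loose; origin under its centre.
- mallet: Bystander: hammer lying on the bench, loose; origin under its middle.
- pencil_pot: Bystander: green pot, 72 mm across, 130 mm high with its pencils, loose; origin under its centre.
Mind the look-alikes: they are no part of the job. There is more than one size of the cover; the job needs the middle-sized.

How it is judged:
By the outcome, as a careful person would: the job done as asked, in the order asked, and still so for the second after the job is handed in, with the robot touching nothing.
It also fails if it takes over 72 s, if anything falls off the work surface, if the arm or the gripper's body presses on something with over 40 N, if the wrist force passes 120 N, or if a joint passes its speed limit or range.

### The arm

A 6-joint arm with a two-finger parallel gripper is mounted at the origin on the work surface. World frame = base frame: x ahead of the robot, y to its left, z up, the work surface at z = 0. Lengths are in m, angles in rad, forces in N, time in s.
With the tool pointing down it reaches from about 0.225 to 0.875 m from the base axis. Payload 3.4 kg.
Tool frame: the origin (TCP) lies between the finger pads; the fingertips stand 8 mm ahead of it and the grasp point (between the pads) lies 11 mm behind it; z points along the fingers, y is the line along which they close (so a half turn about z gives the same grasp; the last joint's range is limited). The gripper opens to 85 mm and grips with 20 to 120 N. Pads are 22 mm wide; open, the fingers measure 114 mm over their backs; the gripper's body (76 mm by 85 mm) begins 54 mm behind the grasp point. The pads swing forward as they close: fully open they stand 13 mm farther back than shut.
Start: joints at [-1.293, 0.276, 1.505, -0, 1.361, -0.121], TCP at [0.223, -0.53, 0.239] pointing down, gripper open.
Joint ranges: [-2.89, 2.89], [-0.75, 2.08], [0.22, 2.7], [-1.18, 4.32], [0.11, 2.71], [-2.7, 2.7]. Speed limits (rad/s): [2.57, 2.57, 3.14, 3.14, 3.14, 3.14].

### API

Orientations are given as a unit quaternion [w, x, y, z].
In Python, from rig import manip, optics, finder gives the robot as it stands.
- The arm moves only by the tool servo_tool, never from a script. Its argument "increments" is a list of rows, each a list of 7 numbers: the shift along the tool's x, y, z in cm, then the turn, a rotation vector about the tool's x, y, z in degrees, then the closure, from -1 (fully open) to 1 (shut). In form: [[x, y, z, rx, ry, rz, gripper], ...]. A call has exactly 5 rows; each row shifts and turns the commanded pose from where the row before left it, along the tool's axes as they then stand; what a row does not reach is not made up. A row lasts 1/10 s, in which the tool goes at most 50 mm and 8.59 degrees, less where a joint would pass 70% of its speed; a pose out of reach is approached as far as the arm can. A call is refused whole if a number of a shift passes 5 or a number of a turn 8.59, either way. A call with a gripper value outside its range is refused whole. The fingers move at their own pace and stop on an object; "squeeze" is the grip in N (left out, the last holds). Time passes only in rows, so rows that do not move let the fingers close, or fill a call up. It gives the time, the measured TCP pose, the force, the opening and the grip force at its end, in the units of the state.
- manip.get_state(): the state, without advancing time (a new reading comes with each control period).
- optics.get_image(name): name is "scene" or "side" or "wrist"; returns the picture (384x512x3 uint8, red, green, blue); there is no depth.
- optics.get_calibration(name): a dict with "fov_y" (degrees; the focal length in pixels is half the picture's height over the tangent of half this angle, whatever the lens; pixels are square), "cx", "cy" (the principal point, pixels), "dist_coeffs" ([k1, k2, p1, p2, k3] as OpenCV has them; the pictures are not rectified), "world_to_cam" (4x4, takes a point from world to camera coordinates). Camera axes: x right, y down, z forward; pixel columns grow to the right and rows downward; lengths in m; the calibration is good to about 2 mm. A picture is of the moment at which its call begins: read the wrist's pose just before it. get_calibration takes no time and is no camera call; for the wrist camera it gives the pose at the moment of the call.
- manip.sign_off(): hands the job in; it is judged then, once.
Trained networks look in the newest picture that a camera, given by its name, has taken for a name from the list of things; names that differ only in an ending like _2 or _b are one class to them, and where a whole thing is asked for, a point or a joint stands for the part that bears it (a point fixed in the world has none). Each returns a list of dicts, best first, with "p" (0 to 1); they miss things now and then, are a little off and sometimes report something else, mostly with a low value. They report only what shows in the picture. A call takes as long as a camera call. They do not tell look-alikes from the thing itself.
- finder.silhouettes(label, camera): "region" (384x512 bool, what is visible of it) and "box" ([centre column, centre row, width, height] in pixels, round what is visible of it).
- finder.tip_of(label, camera): "at" ([column, row] in pixels: a listed point, or the origin of a listed thing).
The state is a dict: "clock": time; "qpos": joint angles; "qd": joint speeds; "effort": joint torques, N m; "position": TCP position; "ee_rot": TCP orientation; "contact_force": force on the tool from outside, world axes, zero at the start; "moment": the same for the moment, N m; "width": finger opening in m; "gripper_force": force on a finger pad.
Only numpy, scipy, OpenCV 4.12 (cv2) and the standard library are available. Lean on these libraries where they do the work, as an engineer would, in place of code of your own. Each camera call takes 0.05 s, during which the arm holds its last target. There are 200 camera calls.

## Working session

There is one attempt and no reset: what is moved stays moved. The work goes in short steps, Python scripts to look and compute and a tool call to move; the robot and the scene stay as the last step left them, time stands still between calls to the robot, and variables do not carry over. Pictures are saved under pics/ and viewed, at most 10 in all, crops included, and the job is handed in when it is done.

Besides the shell and the picture viewer there is one more tool, called after "Call:" as name(argument=value, ...) on one line, values as JSON. servo_tool: Moves the arm, as the interface text tells. Its arguments: {"type":"object","properties":{"increments":{"type":"array","items":{"type":"array","items":{"type":"number"}}},"squeeze":{"type":"number"}},"required":["increments"]}

```bash
mkdir -p pics; ls
python3 - <<'E'
from rig import manip, optics, finder
import cv2,numpy as np
s=manip.get_state(); print({k:np.round(v,3).tolist() for k,v in s.items()})
ims=[optics.get_image(n)[:,:,::-1] for n in("scene","side")]
cv2.imwrite("pics/a.png",cv2.resize(np.hstack(ims),(800,300)))
cv2.imwrite("pics/s.png",ims[0])
for n in("scene","side"):
  c=optics.get_calibration(n); print(n,{k:np.round(v,4).tolist() for k,v in c.items()})
  for l in("housing","cover_top","cover","knobA_grip","jar","mallet","pencil_pot"):
    print(l,[(round(d["p"],2),np.round(d["at"]).tolist()) for d in finder.tip_of(l,n)])
E
```

```text
pics
{'clock': 0.0, 'qpos': [-1.293, 0.277, 1.506, -0.0, 1.361, -0.121], 'qd': [-0.0, 0.001, 0.002, -0.001, 0.001, 0.001], 'effort': [-0.001, -41.678, -24.581, -0.0, 0.011, -0.0], 'position': [0.223, -0.529, 0.238], 'ee_rot': [-0.001, 0.98, 0.198, -0.0], 'contact_force': [-0.214, -0.652, 0.022], 'moment': [-0.021, -0.028, 0.019], 'gripper_force': 0.0, 'width': 0.085}
scene {'fov_y': 51.4285, 'cx': 244.3496, 'cy': 201.3688, 'dist_coeffs': [-0.0866, 0.0, 0.0, 0.0, 0.0], 'world_to_cam': [[0.5756, 0.8176, -0.0135, -0.3552], [0.4814, -0.3522, -0.8026, -0.1714], [-0.661, 0.4555, -0.5963, 1.3898], [0.0, 0.0, 0.0, 1.0]]}
housing [(0.62, [245.0, 227.0])]
cover_top [(0.8, [358.0, 225.0]), (0.8, [267.0, 152.0]), (0.77, [248.0, 204.0])]
cover [(0.87, [358.0, 226.0]), (0.79, [266.0, 152.0]), (0.69, [248.0, 206.0])]
knobA_grip [(0.58, [280.0, 188.0])]
jar [(0.84, [298.0, 191.0])]
mallet [(0.96, [192.0, 292.0])]
pencil_pot [(0.95, [319.0, 261.0]), (0.41, [208.0, 210.0])]
side {'fov_y': 42.9448, 'cx': 250.9267, 'cy': 191.8836, 'dist_coeffs': [-0.1938, 0.0, 0.0, 0.0, 0.0], 'world_to_cam': [[-0.804, -0.5946, -0.0105, 0.4331], [-0.4332, 0.5976, -0.6747, 0.2709], [0.4074, -0.5379, -0.738, 1.1654], [0.0, 0.0, 0.0, 1.0]]}
housing [(0.66, [238.0, 217.0]), (0.26, [236.0, 199.0])]
cover_top [(0.7, [261.0, 346.0]), (0.68, [131.0, 244.0]), (0.58, [235.0, 201.0])]
cover [(0.94, [235.0, 199.0]), (0.82, [261.0, 347.0]), (0.57, [133.0, 246.0])]
knobA_grip [(0.57, [206.0, 202.0])]
jar [(0.74, [198.0, 281.0]), (0.55, [237.0, 197.0])]
mallet [(0.68, [256.0, 157.0])]
pencil_pot [(0.83, [168.0, 200.0])]
```

View pics/a.png

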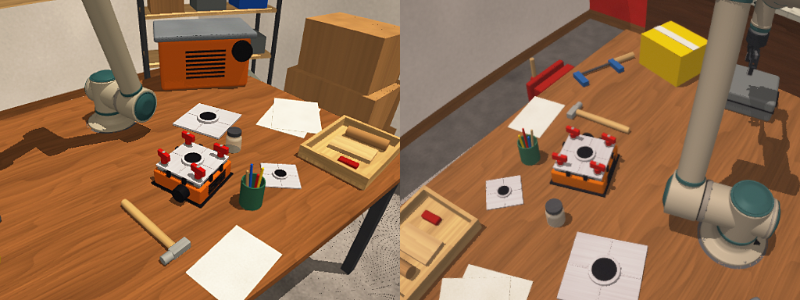

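The picture shows the housing, with its cover and four red knobs, at about scene (248,204) and side (235,200). The jar is behind it, the pot to the right and the hammer in front. The loose plates are look-alikes.

```bash
cat > h.py <<'E'
import numpy as np,cv2
from rig import manip, optics, finder
def cal(n):
    c=optics.get_calibration(n);f=192/np.tan(np.radians(c["fov_y"])/2)
    return np.array([[f,0,c["cx"]],[0,f,c["cy"]],[0,0,1.]]),np.array(c["dist_coeffs"],float),np.array(c["world_to_cam"],float)
def proj(P,c):
    K,d,T=c; return cv2.projectPoints(np.asarray(P,float).reshape(-1,1,3),cv2.Rodrigues(T[:3,:3])[0],T[:3,3],K,d)[0].reshape(-1,2)
def ray(uv,c):
    K,d,T=c; u=cv2.undistortPoints(np.array(uv,float).reshape(-1,1,2),K,d).reshape(-1,2)
    R=T[:3,:3]; return -R.T@T[:3,3],np.c_[u,np.ones(len(u))]@R
def plane(uv,z,c):
    o,r=ray(uv,c); return o+r*((z-o[2])/r[:,2])[:,None]
def redmask(im,mn=15):
    h=cv2.cvtColor(im,cv2.COLOR_RGB2HSV); m=(((h[...,0]<6)|(h[...,0]>173))&(h[...,1]>170)&(h[...,2]>70)).astype(np.uint8)
    return m
E
python3 - <<'E'
from h import *
S={}
for n in("scene","side"):
    c=cal(n); im=optics.get_image(n); S[n]=c
    m=redmask(im); k,l,st,ce=cv2.connectedComponentsWithStats(m)
    for i in range(1,k):
        if st[i,4]>10: print(n,st[i].tolist(),ce[i].round(1).tolist(),plane([ce[i]],.112,c).round(3).tolist())
    print("tips",[(round(d["p"],2),np.round(d["at"]).tolist()) for d in finder.tip_of("knobB_grip",n)])
    u=(248,204.5) if n=="scene" else (235,200); print(plane([u],.080,c).round(3))
    x,y=(np.array(u)).astype(int); cv2.imwrite(f"pics/c_{n}.png",cv2.resize(im[y-55:y+45,x-60:x+60,::-1],None,fx=3.3,fy=3.3,interpolation=2))
a=cv2.imread("pics/c_scene.png");b=cv2.imread("pics/c_side.png");cv2.imwrite("pics/c.png",np.hstack([a,b]))
for nm,u,v in(("jar",None,None),):
    pass
print("pot",plane([(319,261)],0,S["scene"]).round(3),"jar",plane([(298,191)],0,S["scene"]).round(3),plane([(198,281)],0,S["side"]).round(3),"mallet",plane([(192,292)],0,S["scene"]).round(3))
E
```

```text
scene [233, 167, 17, 18, 194] [240.6, 175.9] [[0.471, 0.093, 0.112]]
scene [273, 183, 20, 19, 227] [282.6, 191.6] [[0.592, 0.137, 0.112]]
scene [202, 190, 16, 20, 195] [209.2, 200.1] [[0.514, -0.03, 0.112]]
scene [432, 200, 28, 16, 199] [446.2, 207.4] [[0.874, 0.412, 0.112]]
scene [244, 208, 19, 22, 238] [253.0, 219.0] [[0.636, 0.013, 0.112]]
scene [325, 222, 7, 18, 54] [328.2, 230.8] [[0.766, 0.122, 0.112]]
tips [(0.7, [254.0, 215.0])]
[[0.55 0.06 0.08]]
side [243, 0, 74, 35, 1735] [284.9, 12.3] [[0.985, -0.839, 0.112]]
side [162, 77, 61, 52, 1236] [187.8, 100.1] [[0.905, -0.16, 0.112]]
side [212, 161, 18, 16, 164] [220.9, 168.1] [[0.625, 0.018, 0.112]]
side [157, 165, 7, 24, 57] [160.0, 177.8] [[0.736, 0.143, 0.112]]
side [258, 170, 18, 17, 171] [266.6, 177.9] [[0.503, -0.024, 0.112]]
side [194, 195, 20, 16, 179] [203.7, 202.3] [[0.583, 0.141, 0.112]]
side [243, 206, 19, 16, 175] [252.4, 213.7] [[0.46, 0.098, 0.112]]
side [27, 269, 26, 19, 260] [39.7, 278.3] [[0.745, 0.551, 0.112]]
tips [(0.44, [222.0, 166.0])]
[[0.542 0.066 0.08 ]]
pot [[0.747 0.128 0.   ]] jar [[0.497 0.281 0.   ]] [[0.496 0.281 0.   ]] mallet [[ 0.653 -0.167  0.   ]]
```

View pics/c.png

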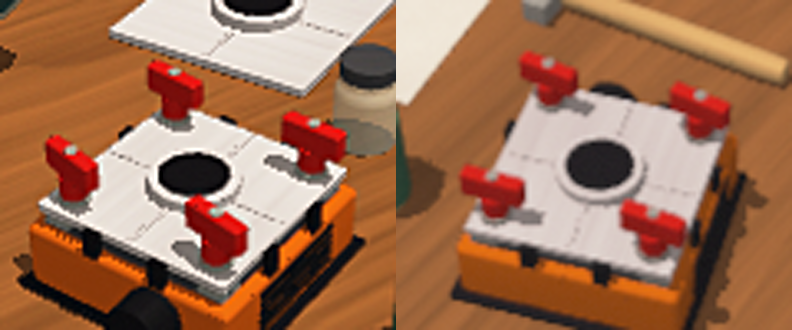

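The four knob tops in this crop lie near (0.469,0.095), (0.587,0.139), (0.508,-0.027) and (0.630,0.015). That matches a 130 mm square turned about 20°. I'll move above it to look with the wrist camera.

Call:
servo_tool(increments=[[3.5,-2.75,-0.6,0,0,0,-1],[3.5,-2.75,-0.6,0,0,0,-1],[3.5,-2.75,-0.6,0,0,0,-1],[3.5,-2.75,-0.6,0,0,0,-1],[3.5,-2.75,-0.6,0,0,0,-1]])

```text
clock: 1.5
position: [0.3317, -0.3337, 0.2697]
ee_rot: [0.0, 0.98, 0.198, 0.0]
contact_force: [0.9, -0.3, 0.5]
width: 0.0852
gripper_force: 0.0
```

Call:
servo_tool(increments=[[3.5,-2.75,-0.6,0,0,0,-1],[3.5,-2.75,-0.6,0,0,0,-1],[3.5,-2.75,-0.6,0,0,0,-1],[3.5,-2.75,-0.6,0,0,0,-1],[3.5,-2.75,-0.6,0,0,0,-1]])

```text
clock: 2.0
position: [0.4396, -0.1389, 0.2999]
ee_rot: [0.0, 0.98, 0.198, 0.0]
contact_force: [0.9, -1.0, -0.2]
width: 0.0854
gripper_force: 0.0
```

Call:
servo_tool(increments=[[3.5,-2.75,-0.6,0,0,0,-1],[3.5,-2.75,-0.6,0,0,0,-1],[3.5,-2.75,-0.6,0,0,0,-1],[3.5,-2.75,-0.6,0,0,0,-1],[0,0,0,0,0,0,-1]])

```text
clock: 2.5
position: [0.5278, 0.0198, 0.3237]
ee_rot: [-0.001, 0.98, 0.201, 0.002]
contact_force: [-0.2, -1.2, 0.9]
width: 0.0857
gripper_force: 0.0
```

Run:
```python
from h import *
s=manip.get_state(); print({k:np.round(v,3).tolist() for k,v in s.items()})
c=cal("wrist"); im=optics.get_image("wrist"); cv2.imwrite("pics/w.png",im[:,:,::-1]); print(c[2].round(3).tolist(), ray([(0,0)],c)[0].round(3))
np.save("w0.npy",im); np.savez("w0c.npz",K=c[0],d=c[1],T=c[2])
k,l,st,ce=cv2.connectedComponentsWithStats(redmask(im))
for i in range(1,k):
    if st[i,4]>60: print(st[i].tolist(),ce[i].round(1).tolist(),plane([ce[i]],.12,c).round(4).tolist())
print([(round(d["p"],2),np.round(d["at"],1).tolist(),plane([d["at"]],.115,c).round(4).tolist()) for l in("knobA_grip","knobC_grip") for d in finder.tip_of(l,"wrist")])
```

```text
{'clock': 2.5, 'qpos': [-0.096, 0.166, 1.445, 0.003, 1.527, 1.069], 'qd': [-0.068, -0.022, 0.054, -0.086, 0.023, -0.048], 'effort': [1.503, -35.599, -26.376, 0.489, -0.139, 0.292], 'position': [0.528, 0.02, 0.324], 'ee_rot': [-0.001, 0.98, 0.201, 0.002], 'contact_force': [-0.206, -1.171, 0.916], 'moment': [-0.019, 0.036, -0.026], 'gripper_force': 0.0, 'width': 0.086}
[[0.393, -0.919, -0.002, -0.188], [-0.886, -0.38, 0.265, 0.418], [-0.244, -0.103, -0.964, 0.59], [0.0, 0.0, 0.0, 1.0]] [0.589 0.047 0.458]
[167, 50, 23, 50, 763] [176.5, 75.2] [[0.5855, 0.1358, 0.12]]
[284, 58, 25, 50, 610] [294.9, 83.0] [[0.627, 0.0172, 0.12]]
[166, 170, 22, 45, 577] [175.9, 190.8] [[0.4653, 0.0934, 0.12]]
[273, 177, 25, 45, 566] [283.4, 198.0] [[0.5063, -0.0244, 0.12]]
[(0.79, [178.3, 74.0], [[0.5873, 0.1357, 0.115]]), (0.17, [233.5, 132.7], [[0.5524, 0.0572, 0.115]]), (0.91, [288.0, 198.9], [[0.5062, -0.0309, 0.115]]), (0.3, [172.3, 191.5], [[0.4609, 0.0978, 0.115]]), (0.19, [297.4, 84.2], [[0.6276, 0.0137, 0.115]])]
```

View pics/w.png

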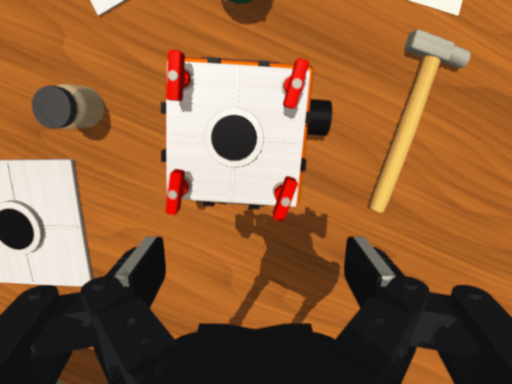

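The wrist view shows the four knobs at pixels (176,75), (295,83), (176,191) and (283,198), with the bars running roughly along image rows. Next I'll fit the square's pose and the bar yaws.

```bash
cat > fit.py <<'E'
from h import *
from scipy.optimize import minimize
SQ=np.array([[65,65],[65,-65],[-65,-65],[-65,65]])/1000.
def box(ctr,yaw,zt):
    P=np.array([[sx*.026,sy*.007,z] for sx in(-1,1) for sy in(-1,1) for z in(-.024,0)])
    c,s=np.cos(yaw),np.sin(yaw); return P@np.array([[c,s,0],[-s,c,0],[0,0,1]])+[*ctr,zt]
a=np.linspace(0,2*np.pi,12)
def hub(ctr,zt): return np.array([[ctr[0]+.009*np.cos(t),ctr[1]+.009*np.sin(t),zt-h] for t in a for h in(.024,.04)])
U=4
def render(ctr,yaw,zt,c,org,shape):
    m=np.zeros((shape[0]*U,shape[1]*U),np.uint8)
    for P in(box(ctr,yaw,zt),hub(ctr,zt)):
        q=cv2.convexHull(((proj(P,c)-org+.5)*U).astype(np.float32)); cv2.fillConvexPoly(m,np.round(q*8).astype(int),255,shift=3)
    return cv2.resize(m,(shape[1],shape[0]),interpolation=cv2.INTER_AREA)/255.
def fit(imgs,p0,zt):
    # p: cx,cy,yaw0, four bar yaws
    data=[]
    for (im,c) in imgs:
        rm=cv2.morphologyEx(redmask(im),cv2.MORPH_CLOSE,np.ones((5,5)))
        C=np.array([[np.cos(p0[2]),-np.sin(p0[2])],[np.sin(p0[2]),np.cos(p0[2])]])
        for i in range(4):
            uv=proj(np.r_[SQ[i]@C.T+p0[:2],.11],c)[0]; o=np.round(uv).astype(int)-34
            o=np.maximum(o,0); w=rm[o[1]:o[1]+68,o[0]:o[0]+68].copy()
            k,l,st,ce=cv2.connectedComponentsWithStats(w)
            j=1+np.argmin([np.hypot(*(ce[t]-(uv-o)))+(100 if st[t,4]<40 else 0) for t in range(1,k)])
            data.append((i,c,o,(l==j).astype(float)))
    def cost(p,per=False):
        C=np.array([[np.cos(p[2]),-np.sin(p[2])],[np.sin(p[2]),np.cos(p[2])]]);e=[]
        for i,c,o,w in data:
            r=render(SQ[i]@C.T+p[:2],p[3+i],zt[i],c,o,w.shape); e.append(np.abs(r-w).sum()/w.sum())
        return np.round(e,2) if per else sum(e)
    S=np.vstack([p0]+[np.array(p0)+np.eye(7)[i]*(.004 if i<2 else .03 if i==2 else .2) for i in range(7)])
    r=minimize(cost,p0,method="Nelder-Mead",options=dict(initial_simplex=S,maxfev=1200,xatol=1e-4,fatol=1e-3))
    p=r.x;C=np.array([[np.cos(p[2]),-np.sin(p[2])],[np.sin(p[2]),np.cos(p[2])]])
    return p,SQ@C.T+p[:2],r.fun,cost(p,True)
E
python3 - <<'E'
from fit import *
z=np.load("w0c.npz"); W=(np.load("w0.npy"),(z["K"],z["d"],z["T"]))
ims=[(optics.get_image(n),cal(n)) for n in("scene",)]
for nm,I in(("wrist",[W]),("both",[W]+ims)):
    p,k,f,e=fit(I,[.548,.056,.35]+[.35]*4,[.1245]*4)
    print(nm,p[:2].round(4),np.degrees(p[2:]).round(1),k.round(4).tolist(),round(f,2),e)
E
```

```text
wrist [0.5447 0.056 ] [19.3 21.9  5.3  8.4  6.6] [[0.5845, 0.1388], [0.6276, 0.0162], [0.5049, -0.0269], [0.4619, 0.0958]] 1.46 [0.36 0.38 0.35 0.38]
both [0.5454 0.0561] [19.4 21.8  4.5  4.3  5.8] [[0.5851, 0.139], [0.6283, 0.0164], [0.5057, -0.0268], [0.4625, 0.0958]] 2.23 [0.36 0.38 0.37 0.39 0.18 0.19 0.2  0.17]
```

Run:
```python
from fit import *
c=cal("wrist"); im=optics.get_image("wrist"); np.save("w1.npy",im); np.savez("w1c.npz",K=c[0],d=c[1],T=c[2])
s=manip.get_state(); print(s["position"].round(4) if hasattr(s["position"],"round") else s["position"],s["ee_rot"],s["clock"])
sc=[(optics.get_image(n),cal(n)) for n in("scene","side")]
for nm,I in(("wrist",[(im,c)]),("scene",sc[:1]),("side",sc[1:])):
    p,k,f,e=fit(I,[.548,.056,.35]+[.35,.1,.1,.1],[.1245]*4)
    print(nm,p[:2].round(4),np.degrees(p[2:]).round(1),k.round(4).tolist(),round(f,2),e)
    if nm=="wrist": P=p,k
v=cv2.resize(im[30:230,130:330,::-1],None,fx=3,fy=3,interpolation=2)
for i in range(4):
    for q in(box(P[1][i],P[0][3+i],.1245),):
        h=cv2.convexHull(((proj(q,c)-[130,30]+.5)*3).astype(np.float32)).astype(int); cv2.polylines(v,[h],True,(0,255,0),1)
m=cv2.resize(redmask(im)[30:230,130:330]*255,None,fx=1,fy=1)
cv2.imwrite("pics/o.png",v)
```

```text
[0.5246 0.0141 0.3231] [ 2.38670221e-04  9.80311231e-01  1.97457879e-01 -4.68325635e-04] 2.75
wrist [0.5449 0.0566] [19.3 19.3  8.8  9.5  7. ] [[0.5848, 0.1394], [0.6277, 0.0167], [0.505, -0.0263], [0.4621, 0.0964]] 1.43 [0.33 0.37 0.35 0.37]
scene [0.5474 0.0558] [19.3 15.4  1.4 -1.2  2.4] [[0.5873, 0.1386], [0.6303, 0.016], [0.5076, -0.027], [0.4646, 0.0956]] 0.6 [0.15 0.15 0.14 0.16]
side [0.5463 0.0554] [19.5  7.4  0.8 -5.1 -2.7] [[0.5859, 0.1384], [0.6293, 0.0158], [0.5068, -0.0276], [0.4633, 0.0949]] 1.12 [0.26 0.24 0.29 0.33]
```

View pics/o.png

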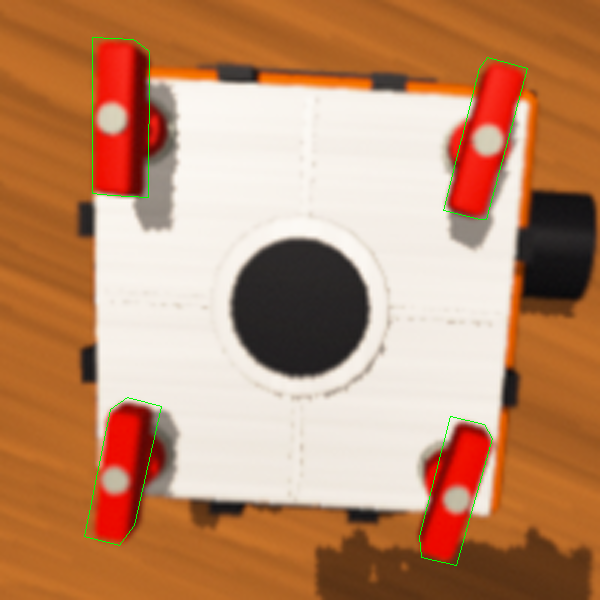

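The overlay shows the yaws fit well. The silver caps at crop (112,118), (488,140), (116,480) and (456,498) mark the centres better, so I'll refine with those.

Run:
```python
from fit import *
z=np.load("w1c.npz"); c=(z["K"],z["d"],z["T"]); im=np.load("w1.npy")
h=cv2.cvtColor(im,cv2.COLOR_RGB2HSV)
caps=np.array([(112,118),(488,140),(456,498),(116,480)])/3-.5+[130,30]
zt=.1255
C=plane(caps,zt,c)[:,:2]; print("caps",C.round(4).tolist(),"mean",C.mean(0).round(4)); print([round(np.hypot(*(C[i]-C[(i+1)%4])),4) for i in range(4)])
k,l,st,ce=cv2.connectedComponentsWithStats(redmask(im))
for i in range(4):
    best=min((np.hypot(*(ce[j]-caps[i])),j) for j in range(1,k) if st[j,4]>100)[1]
    for vmin in(0,180,215):
        m=((l==best)&(h[...,2]>=vmin)).astype(np.uint8); 
        ys,xs=np.nonzero(m); P=plane(np.c_[xs,ys],zt,c)[:,:2]
        # keep top-bar pixels only: within 9 mm of the axis, iterate PCA
        Q=P-C[i]; d=None
        for _ in range(8):
            if d is not None: Q=(P-C[i]); Q=Q[np.abs(Q@[-d[1],d[0]])<.0085]
            u,s,v=np.linalg.svd(Q-Q.mean(0),full_matrices=False); d=v[0]*np.sign(v[0][0])
        t=Q@d; w=Q@[-d[1],d[0]]
        print(i,vmin,len(Q),"yaw",round(np.degrees(np.arctan2(d[1],d[0])),1),"len",np.round([t.min(),t.max()],4),"wid",np.round([w.min(),w.max()],4))
```

```text
caps [[0.5846, 0.1392], [0.6275, 0.0165], [0.5055, -0.0258], [0.4621, 0.0957]] mean [0.545  0.0564]
[np.float64(0.13), np.float64(0.1291), np.float64(0.129), np.float64(0.13)]
0 0 573 yaw 18.0 len [-0.0252  0.0247] wid [-0.0085  0.0058]
0 180 485 yaw 17.3 len [-0.0252  0.0248] wid [-0.0067  0.0058]
0 215 420 yaw 17.3 len [-0.0244  0.0246] wid [-0.0059  0.0054]
1 0 581 yaw 7.7 len [-0.026   0.0248] wid [-0.0076  0.0085]
1 180 545 yaw 7.8 len [-0.0252  0.0248] wid [-0.0076  0.0085]
1 215 443 yaw 7.7 len [-0.0245  0.0248] wid [-0.0052  0.0085]
2 0 498 yaw 6.8 len [-0.0254  0.0278] wid [-0.0065  0.0085]
2 180 398 yaw 5.6 len [-0.0251  0.0259] wid [-0.0064  0.0064]
2 215 332 yaw 5.1 len [-0.0239  0.0248] wid [-0.0061  0.0056]
3 0 482 yaw 10.0 len [-0.0241  0.0295] wid [-0.0085  0.0061]
3 180 366 yaw 11.9 len [-0.0241  0.0263] wid [-0.0063  0.0059]
3 215 312 yaw 12.2 len [-0.0239  0.0252] wid [-0.0051  0.0058]
```

```bash
cat > go.py <<'E'
import sys
from h import *
K=np.array([[.5855,.1391],[.6285,.0164],[.5055,-.0264],[.4628,.0960]])
def yaw(s):
    w,x,y,z=s["ee_rot"]; R=np.array([[1-2*(y*y+z*z),2*(x*y-w*z)],[2*(x*y+w*z),1-2*(x*x+z*z)],[2*(x*z-w*y),0]]); return np.degrees(np.arctan2(R[1,0],R[0,0]))
def show(i,psi):
    s=manip.get_state(); y=yaw(s); rz=(y-psi+180)%360-180
    p=np.array(s["position"]); d=K[i]-p[:2]; a=np.radians(psi)
    print("clock",round(s["clock"],2),"pos",p.round(4),"yaw",round(y,2),"q6",round(np.degrees(s["qpos"][5]),1),"F",np.round(s["contact_force"],1),"M",np.round(s["moment"],3),"w",round(s["width"],4))
    print("rz",round(rz,2),"then xy tool cm",round(100*(d@[np.cos(a),np.sin(a)]),2),round(100*(d@[np.sin(a),-np.cos(a)]),2))
if __name__=="__main__": show(int(sys.argv[1]),float(sys.argv[2]))
E
python3 go.py 0 17.3
```

```text
clock 2.85 pos [0.5248 0.0139 0.3232] yaw 22.74 q6 61.2 F [ 0.7 -1.   0.6] M [-0.006 -0.001 -0.004] w 0.0858
rz 5.44 then xy tool cm 9.52 -10.14
```

Call:
servo_tool(increments=[[0,0,2,0,0,5.4,-1],[2.4,-2.5,3.5,0,0,0,-1],[2.4,-2.5,3.5,0,0,0,-1],[2.4,-2.5,3.5,0,0,0,-1],[2.3,-2.6,3.5,0,0,0,-0.2]])

```text
clock: 3.35
position: [0.5863, 0.1397, 0.1623]
ee_rot: [0.0, 0.989, 0.151, 0.001]
contact_force: [0.2, -0.2, 0.7]
width: 0.0729
gripper_force: 0.0
```

Call:
servo_tool(increments=[[0,0,1.3,0,0,0,-0.2],[0,0,0,0,0,0,-0.2],[0,0,0,0,0,0,-0.2],[0,0,0,0,0,0,-0.2],[0,0,0,0,0,0,-0.2]])

```text
clock: 3.85
position: [0.5864, 0.1391, 0.1522]
ee_rot: [0.0, 0.989, 0.151, 0.002]
contact_force: [-0.4, -0.1, -0.3]
width: 0.0513
gripper_force: 0.0
```

```bash
python3 go.py 0 17.3
python3 - <<'E'
from h import *
cv2.imwrite("pics/w2.png",optics.get_image("wrist")[:,:,::-1])
E
```

```text
clock 3.85 pos [0.5864 0.1391 0.1522] yaw 17.37 q6 79.4 F [-0.4 -0.1 -0.3] M [ 0.038  0.003 -0.026] w 0.0513
rz 0.07 then xy tool cm -0.09 -0.03
```

View pics/w2.png

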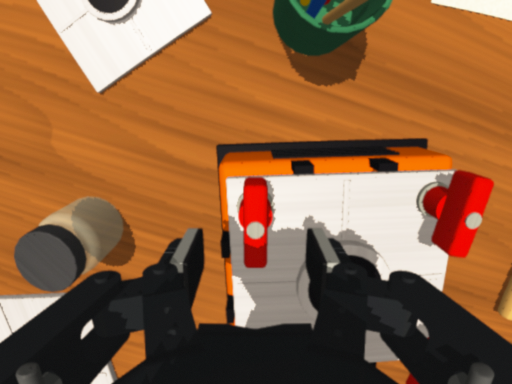

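The view shows the bar centred between the fingers at column 256 and lined up with them. I'll descend and close.

Call:
servo_tool(increments=[[0,0,2.3,0,0,0,-0.2],[0,0,2.3,0,0,0,-0.2],[0,0,0,0,0,0,-0.2],[0,0,0,0,0,0,1],[0,0,0,0,0,0,1]], squeeze=60)

```text
clock: 4.4
position: [0.5868, 0.1399, 0.1059]
ee_rot: [0.0, 0.988, 0.152, 0.001]
contact_force: [1.0, -3.8, 1.3]
width: 0.0231
gripper_force: 3.5
```

Call:
servo_tool(increments=[[0,0,0,0,0,0,1],[0,0,0,0,0,0,1],[0,0,0,0,0,0,1],[0,0,0,0,0,0,1],[0,0,0,0,0,0,1]])

```text
clock: 4.9
position: [0.5871, 0.1391, 0.1062]
ee_rot: [0.001, 0.988, 0.152, 0.002]
contact_force: [-0.4, -4.8, 5.9]
width: 0.0178
gripper_force: 58.7
```

```bash
python3 go.py 0 17.3
```

```text
clock 4.9 pos [0.5871 0.1391 0.1062] yaw 17.47 q6 79.4 F [-0.4 -4.8  5.9] M [-0.762 -0.022 -0.014] w 0.0178
rz 0.17 then xy tool cm -0.15 -0.05
```

Call:
servo_tool(increments=[[0,0,0.044,0,0,5,1],[0,0,0.044,0,0,5,1],[0,0,0.044,0,0,5,1],[0,0,0.044,0,0,5,1],[0,0,0.044,0,0,5,1]])

```text
clock: 5.4
position: [0.5872, 0.1385, 0.1042]
ee_rot: [0.001, 0.998, -0.067, 0.002]
contact_force: [0.2, -6.5, 6.6]
width: 0.0182
gripper_force: 58.9
```

```bash
python3 go.py 0 -32.3
```

```text
clock 5.4 pos [0.5872 0.1385 0.1042] yaw -7.67 q6 104.5 F [ 0.2 -6.5  6.6] M [-0.987  0.052  0.268] w 0.0182
rz 24.63 then xy tool cm -0.17 0.04
```

Call:
servo_tool(increments=[[0,0,0.044,0,0,5,1],[0,0,0.044,0,0,5,1],[0,0,0.044,0,0,5,1],[0,0,0.044,0,0,5,1],[0,0,0.044,0,0,4.8,1]])

```text
clock: 5.9
position: [0.5869, 0.138, 0.102]
ee_rot: [0.001, 0.96, -0.279, 0.002]
contact_force: [-0.1, -7.4, 8.9]
width: 0.018
gripper_force: 59.0
```

```bash
python3 go.py 0 -32.3;python3 - <<'E'
from h import *
cv2.imwrite("pics/w3.png",optics.get_image("wrist")[:,:,::-1])
E
```

```text
clock 5.9 pos [0.5869 0.138  0.102 ] yaw -32.44 q6 129.3 F [-0.1 -7.4  8.9] M [-1.186  0.098  0.228] w 0.018
rz -0.14 then xy tool cm -0.18 -0.01
```

View pics/w3.png

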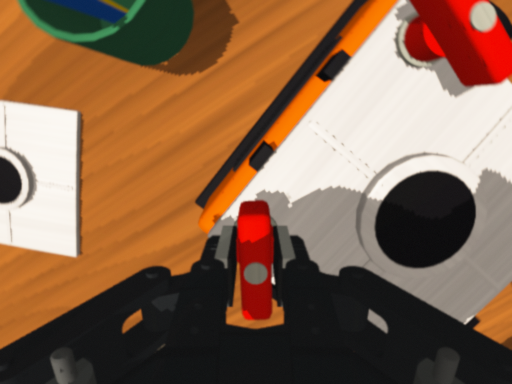

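K0 turned to half way with the measured moment equal to the drag, and the bar sits square between the pads. Now I'll release and go to the opposite knob, K2.

Call:
servo_tool(increments=[[0,0,0,0,0,0,-0.2],[0,0,0,0,0,0,-0.2],[0,0,-2.5,0,0,0,-0.2],[0,0,-2.5,0,0,0,-0.2],[0,0,0,0,0,-8.5,-0.2]])

```text
clock: 6.45
position: [0.5879, 0.1411, 0.1533]
ee_rot: [-0.002, 0.979, -0.205, 0.003]
contact_force: [-0.0, 0.0, -0.2]
width: 0.0512
gripper_force: 0.0
```

Call:
servo_tool(increments=[[0,0,0,0,0,-8.5,-0.2],[0,0,0,0,0,-8.5,-0.2],[0,0,0,0,0,-8.5,-0.2],[0,0,0,0,0,-3.9,-0.2],[0,0,0,0,0,0,-0.2]])

```text
clock: 6.95
position: [0.5854, 0.1407, 0.1496]
ee_rot: [-0.0, 0.999, 0.048, -0.0]
contact_force: [0.5, 0.2, 0.4]
width: 0.0514
gripper_force: 0.0
```

```bash
sed -i 's/^K=.*/&+[.001,-.0007]/' go.py; python3 go.py 2 5.5
```

```text
clock 6.95 pos [0.5854 0.1407 0.1496] yaw 5.55 q6 91.3 F [0.5 0.2 0.4] M [ 0.015 -0.072  0.011] w 0.0514
rz 0.05 then xy tool cm -9.46 15.94
```

Call:
servo_tool(increments=[[-2.4,4,0,0,0,0,-0.2],[-2.4,4,0,0,0,0,-0.2],[-2.4,4,0,0,0,0,-0.2],[-2.3,3.9,0,0,0,0,-0.2],[0,0,1,0,0,0,-0.2]])

```text
clock: 7.45
position: [0.505, -0.0312, 0.1407]
ee_rot: [0.001, 0.999, 0.045, 0.0]
contact_force: [0.1, 0.5, -0.4]
width: 0.0511
gripper_force: 0.0
```

```bash
python3 go.py 2 5.5
```

```text
clock 7.45 pos [ 0.505  -0.0312  0.1407] yaw 5.18 q6 73.5 F [ 0.1  0.5 -0.4] M [ 0.046  0.082 -0.007] w 0.0511
rz -0.32 then xy tool cm 0.19 -0.39
```

Call:
servo_tool(increments=[[0,0,0,0,0,0,-0.2],[0,0,0,0,0,0,-0.2],[0,0,0,0,0,0,-0.2],[0,0,0,0,0,0,-0.2],[0,0,0,0,0,0,-0.2]])

```text
clock: 7.95
position: [0.5069, -0.0267, 0.14]
ee_rot: [0.0, 0.999, 0.049, 0.0]
contact_force: [-0.1, -0.5, -0.1]
width: 0.0514
gripper_force: 0.0
```

```bash
python3 go.py 2 5.5
```

```text
clock 7.95 pos [ 0.5069 -0.0267  0.14  ] yaw 5.63 q6 73.5 F [-0.1 -0.5 -0.1] M [ 0.022  0.002 -0.   ] w 0.0514
rz 0.13 then xy tool cm -0.05 0.04
```

Call:
servo_tool(increments=[[0,0,1.8,0,0,0,-0.2],[0,0,1.7,0,0,0,-0.2],[0,0,0,0,0,0,0.2],[0,0,0,0,0,0,1],[0,0,0,0,0,0,1]])

```text
clock: 8.45
position: [0.5067, -0.0272, 0.1055]
ee_rot: [0.0, 0.999, 0.049, 0.0]
contact_force: [-0.8, 0.2, -1.4]
width: 0.0182
gripper_force: 58.7
```

Call:
servo_tool(increments=[[0,0,0,0,0,0,1],[0,0,0,0,0,0,1],[0,0,0,0,0,0,1],[0,0,0,0,0,0,1],[0,0,0.033,0,0,3.8,1]])

```text
clock: 8.95
position: [0.5067, -0.0273, 0.1051]
ee_rot: [-0.0, 1.0, 0.015, 0.0]
contact_force: [-1.4, 2.6, 3.5]
width: 0.018
gripper_force: 59.1
```

```bash
python3 go.py 2 -32.3
```

```text
clock 8.95 pos [ 0.5067 -0.0273  0.1051] yaw 1.68 q6 77.4 F [-1.4  2.6  3.5] M [0.345 0.129 0.26 ] w 0.018
rz 33.98 then xy tool cm -0.03 -0.01
```

Call:
servo_tool(increments=[[0,0,0.059,0,0,6.8,1],[0,0,0.059,0,0,6.8,1],[0,0,0.059,0,0,6.8,1],[0,0,0.059,0,0,6.8,1],[0,0,0.059,0,0,6.8,1]])

```text
clock: 9.45
position: [0.5067, -0.0276, 0.1022]
ee_rot: [0.0, 0.96, -0.28, 0.0]
contact_force: [-1.7, 0.5, 4.0]
width: 0.018
gripper_force: 59.2
```

```bash
python3 go.py 2 -32.3
```

```text
clock 9.45 pos [ 0.5067 -0.0276  0.1022] yaw -32.47 q6 111.5 F [-1.7  0.5  4. ] M [0.243 0.302 0.33 ] w 0.018
rz -0.17 then xy tool cm -0.04 -0.03
```

Call:
servo_tool(increments=[[0,0,0,0,0,0,-0.2],[0,0,0,0,0,0,-0.2],[0,0,-2.5,0,0,0,-0.2],[0,0,-2.5,0,0,0,-0.2],[0,0,0,0,0,-8.5,-0.2]])

```text
clock: 9.95
position: [0.5092, -0.0281, 0.1548]
ee_rot: [0.0, 0.979, -0.203, 0.004]
contact_force: [-0.3, -0.5, -0.1]
width: 0.051
gripper_force: 0.0
```

Call:
servo_tool(increments=[[0,0,0,0,0,-8.5,-0.2],[0,0,0,0,0,-8.5,-0.2],[0,0,0,0,0,-8.5,-0.2],[0,0,0,0,0,-6,-0.2],[0,0,0,0,0,0,-0.2]])

```text
clock: 10.45
position: [0.5067, -0.0277, 0.1516]
ee_rot: [0.0, 0.998, 0.068, 0.0]
contact_force: [-1.3, 0.5, -0.3]
width: 0.0511
gripper_force: 0.0
```

```bash
python3 go.py 1 7.7
```

```text
clock 10.45 pos [ 0.5067 -0.0277  0.1516] yaw 7.82 q6 71.2 F [-1.3  0.5 -0.3] M [ 0.029 -0.057 -0.093] w 0.0511
rz 0.12 then xy tool cm 12.75 -2.65
```

Call:
servo_tool(increments=[[4.2,-0.9,0,0,0,0,-0.2],[4.3,-0.9,0,0,0,0,-0.2],[4.2,-0.9,1,0,0,0,-0.2],[0,0,0,0,0,0,-0.2],[0,0,0,0,0,0,-0.2]])

```text
clock: 10.95
position: [0.6286, 0.0166, 0.1404]
ee_rot: [0.0, 0.998, 0.068, -0.001]
contact_force: [-0.6, -0.0, 0.9]
width: 0.051
gripper_force: 0.0
```

Call:
servo_tool(increments=[[0,0,0,0,0,0,-0.2],[0,0,0,0,0,0,-0.2],[0,0,0,0,0,0,-0.2],[0,0,0,0,0,0,-0.2],[0,0,0,0,0,0,-0.2]])

```text
clock: 11.45
position: [0.6285, 0.0162, 0.1421]
ee_rot: [0.0, 0.998, 0.067, 0.0]
contact_force: [-0.3, 0.8, -0.7]
width: 0.0513
gripper_force: 0.0
```

```bash
python3 go.py 1 7.7
```

```text
clock 11.45 pos [0.6285 0.0162 0.1421] yaw 7.73 q6 77.4 F [-0.3  0.8 -0.7] M [-0.058  0.011  0.027] w 0.0513
rz 0.03 then xy tool cm 0.09 0.06
```

Call:
servo_tool(increments=[[0.1,0.05,1.9,0,0,0,-0.2],[0,0,1.8,0,0,0,-0.2],[0,0,0,0,0,0,0.2],[0,0,0,0,0,0,1],[0,0,0,0,0,0,1]])

```text
clock: 11.95
position: [0.6298, 0.016, 0.1053]
ee_rot: [0.0, 0.998, 0.068, 0.0]
contact_force: [-0.6, 0.3, -1.6]
width: 0.018
gripper_force: 58.7
```

Call:
servo_tool(increments=[[0,0,0,0,0,0,1],[0,0,0,0,0,0,1],[0,0,0,0,0,0,1],[0,0,0,0,0,0,1],[0,0,0.033,0,0,3.8,1]])

```text
clock: 12.45
position: [0.6298, 0.016, 0.1049]
ee_rot: [0.0, 0.999, 0.034, 0.0]
contact_force: [-2.2, -1.1, 1.6]
width: 0.018
gripper_force: 59.1
```

```bash
python3 go.py 1 -32.3
```

```text
clock 12.45 pos [0.6298 0.016  0.1049] yaw 3.9 q6 81.3 F [-2.2 -1.1  1.6] M [-0.041  0.303  0.272] w 0.018
rz 36.2 then xy tool cm -0.01 0.04
```

Next: finish K1, release it, and turn back for K3 (yaw 12).

Call:
servo_tool(increments=[[0,0,0.063,0,0,7.2,1],[0,0,0.063,0,0,7.2,1],[0,0,0.063,0,0,7.2,1],[0,0,0.063,0,0,7.2,1],[0,0,0.063,0,0,7.3,1]])

```text
clock: 12.95
position: [0.6297, 0.0154, 0.1018]
ee_rot: [0.001, 0.96, -0.279, 0.0]
contact_force: [-2.2, -0.5, 3.4]
width: 0.018
gripper_force: 59.2
```

```bash
python3 go.py 1 -32.3
```

```text
clock 12.95 pos [0.6297 0.0154 0.1018] yaw -32.38 q6 117.5 F [-2.2 -0.5  3.4] M [-0.317  0.406  0.218] w 0.018
rz -0.08 then xy tool cm -0.03 -0.01
```

Call:
servo_tool(increments=[[0,0,0,0,0,0,-0.2],[0,0,0,0,0,0,-0.2],[0,0,-2.5,0,0,0,-0.2],[0,0,-2.5,0,0,0,-0.2],[0,0,0,0,0,-8.5,-0.2]])

```text
clock: 13.45
position: [0.6327, 0.0161, 0.1551]
ee_rot: [-0.001, 0.979, -0.202, 0.004]
contact_force: [0.0, -0.0, -0.6]
width: 0.0512
gripper_force: 0.0
```

Call:
servo_tool(increments=[[0,0,0,0,0,-8.5,-0.2],[0,0,0,0,0,-8.5,-0.2],[0,0,0,0,0,-8.5,-0.2],[0,0,0,0,0,-8.5,-0.2],[0,0,0,0,0,-1.9,-0.2]])

```text
clock: 13.95
position: [0.6302, 0.0163, 0.1513]
ee_rot: [-0.0, 0.994, 0.109, 0.001]
contact_force: [-0.6, 0.6, 0.4]
width: 0.0513
gripper_force: 0.0
```

```bash
python3 go.py 3 12
```

```text
clock 13.95 pos [0.6302 0.0163 0.1513] yaw 12.56 q6 72.6 F [-0.6  0.6  0.4] M [ 0.029 -0.027  0.023] w 0.0513
rz 0.56 then xy tool cm -14.63 -11.19
```

Call:
servo_tool(increments=[[-3.7,-2.8,0,0,0,0,-0.2],[-3.7,-2.8,0,0,0,0,-0.2],[-3.6,-2.8,0,0,0,0,-0.2],[-3.6,-2.8,1,0,0,0,-0.2],[0,0,0,0,0,0,-0.2]])

```text
clock: 14.45
position: [0.455, 0.0964, 0.1395]
ee_rot: [-0.001, 0.994, 0.109, -0.005]
contact_force: [0.9, -0.8, 0.1]
width: 0.0513
gripper_force: 0.0
```

Call:
servo_tool(increments=[[0,0,0,0,0,0,-0.2],[0,0,0,0,0,0,-0.2],[0,0,0,0,0,0,-0.2],[0,0,0,0,0,0,-0.2],[0,0,0,0,0,0,-0.2]])

```text
clock: 14.95
position: [0.4641, 0.0942, 0.1411]
ee_rot: [0.0, 0.994, 0.106, 0.0]
contact_force: [-0.6, -0.1, -0.4]
width: 0.051
gripper_force: 0.0
```

```bash
python3 go.py 3 12
```

```text
clock 14.95 pos [0.4641 0.0942 0.1411] yaw 12.22 q6 80.8 F [-0.6 -0.1 -0.4] M [ 0.024 -0.005 -0.042] w 0.051
rz 0.22 then xy tool cm -0.01 -0.11
```

Call:
servo_tool(increments=[[0,-0.1,1.8,0,0,0.2,-0.2],[0,0,1.75,0,0,0,-0.2],[0,0,0,0,0,0,0.2],[0,0,0,0,0,0,1],[0,0,0,0,0,0,1]])

```text
clock: 15.45
position: [0.4634, 0.0954, 0.1061]
ee_rot: [0.0, 0.994, 0.105, 0.0]
contact_force: [0.6, 0.3, -2.1]
width: 0.0181
gripper_force: 58.7
```

Call:
servo_tool(increments=[[0,0,0,0,0,0,1],[0,0,0,0,0,0,1],[0,0,0,0,0,0,1],[0,0,0,0,0,0,1],[0,0,0.033,0,0,3.8,1]])

```text
clock: 15.95
position: [0.4634, 0.0954, 0.1058]
ee_rot: [0.0, 0.997, 0.072, 0.0]
contact_force: [-0.5, -0.5, 1.8]
width: 0.0178
gripper_force: 59.0
```

```bash
python3 go.py 3 -32.3
```

```text
clock 15.95 pos [0.4634 0.0954 0.1058] yaw 8.2 q6 85.0 F [-0.5 -0.5  1.8] M [-0.123  0.121  0.242] w 0.0178
rz 40.5 then xy tool cm 0.04 -0.01
```

Call:
servo_tool(increments=[[0,0,0.07,0,0,8.1,1],[0,0,0.07,0,0,8.1,1],[0,0,0.07,0,0,8.1,1],[0,0,0.07,0,0,8.1,1],[0,0,0.07,0,0,8.1,1]])

```text
clock: 16.45
position: [0.4634, 0.0952, 0.1023]
ee_rot: [0.0, 0.96, -0.28, 0.0]
contact_force: [-1.4, -1.8, 3.1]
width: 0.0182
gripper_force: 59.1
```

```bash
python3 go.py 3 -32.3
```

```text
clock 16.45 pos [0.4634 0.0952 0.1023] yaw -32.51 q6 125.8 F [-1.4 -1.8  3.1] M [-0.206  0.215  0.285] w 0.0182
rz -0.21 then xy tool cm 0.03 -0.03
```

Call:
servo_tool(increments=[[0,0,0,0,0,0,-0.2],[0,0,0,0,0,0,-0.2],[0,0,-2.5,0,0,0,-0.2],[0,0,-3,0,0,0,-0.2],[0,0,0,0,0,-8.5,-0.2]])

```text
clock: 16.95
position: [0.4661, 0.0959, 0.1604]
ee_rot: [-0.001, 0.979, -0.203, 0.004]
contact_force: [0.8, 0.2, -0.2]
width: 0.0512
gripper_force: 0.0
```

Call:
servo_tool(increments=[[0,0,0,0,0,-8.5,-0.2],[0,0,0,0,0,-8.5,-0.2],[0,0,0,0,0,-8.5,-0.2],[0,0,0,0,0,-8.5,-0.2],[0,0,0,0,0,-8.5,-0.2]])

```text
clock: 17.45
position: [0.4633, 0.0957, 0.1569]
ee_rot: [-0.0, 0.986, 0.167, 0.0]
contact_force: [0.1, -0.6, 0.8]
width: 0.051
gripper_force: 0.0
```

Call:
servo_tool(increments=[[0,0,0,0,0,-8.5,-0.2],[0,0,0,0,0,-8.5,-0.2],[0,0,0,0,0,-8.5,-0.2],[0,0,0,0,0,-8.5,-0.2],[0,0,0,0,0,-8.5,-0.2]])

```text
clock: 17.95
position: [0.4633, 0.0957, 0.1569]
ee_rot: [0.0, 0.858, 0.513, 0.0]
contact_force: [-0.8, -0.3, 0.5]
width: 0.0514
gripper_force: 0.0
```

Call:
servo_tool(increments=[[0,0,0,0,0,-8.5,-0.2],[0,0,0,0,0,-8.5,-0.2],[0,0,0,0,0,-8.5,-0.2],[0,0,0,0,0,-8.5,-0.2],[0,0,0,0,0,-8.5,-0.2]])

```text
clock: 18.45
position: [0.4633, 0.0957, 0.1569]
ee_rot: [0.0, 0.614, 0.789, 0.0]
contact_force: [0.1, 0.1, -0.3]
width: 0.0513
gripper_force: 0.0
```

Call:
servo_tool(increments=[[0,0,0,0,0,-8.5,-0.2],[0,0,0,0,0,-8.5,-0.2],[0,0,0,0,0,-8.5,-0.2],[0,0,0,0,0,-8.5,-0.2],[0,0,0,0,0,-8.5,-0.2]])

```text
clock: 18.95
position: [0.4633, 0.0957, 0.1569]
ee_rot: [0.0, 0.286, 0.958, 0.0]
contact_force: [-0.0, 0.1, 1.0]
width: 0.0514
gripper_force: 0.0
```

```bash
python3 go.py 0 147.7
python3 - <<'E'
from fit import *
im=optics.get_image("scene");c=cal("scene")
import math
p,k,f,e=fit([(im,c)],[.5468,.0555,.338]+[-.56]*4,[.120]*4)
print(p[:2].round(4),np.degrees(p[2:]).round(1),e)
cv2.imwrite("pics/s4.png",cv2.resize(im[140:260,180:330,::-1],None,fx=4,fy=4,interpolation=2))
E
```

```text
clock 18.95 pos [0.4633 0.0957 0.1569] yaw 146.73 q6 -53.5 F [-0.   0.1  1. ] M [-0.034  0.003  0.003] w 0.0514
rz -0.97 then xy tool cm -8.13 10.19
[0.5469 0.0568] [ 19.2 -33.6 -32.3 -30.1 -31.7] [0.1  0.13 0.13 0.16]
```

View pics/s4.png

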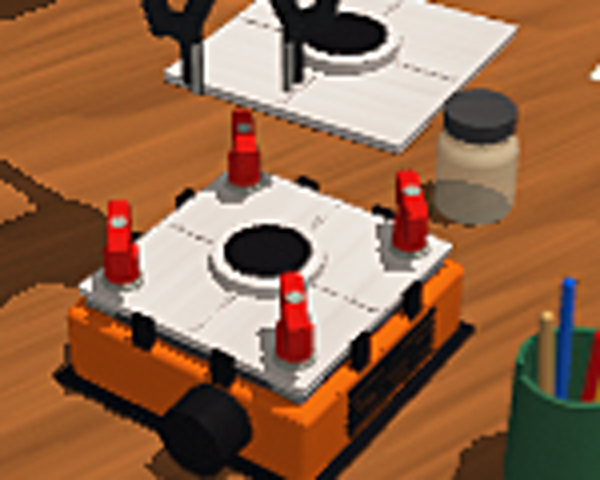

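The picture shows all four bars turned equally, the plate level, and the jar and pot untouched. Round two starts with K0.

Call:
servo_tool(increments=[[0,0,0,0,0,-1,-0.2],[-2.7,3.4,0,0,0,0,-0.2],[-2.7,3.4,0,0,0,0,-0.2],[-2.7,3.4,1,0,0,0,-0.2],[0,0,1,0,0,0,-0.2]])

```text
clock: 19.5
position: [0.5928, 0.1391, 0.1364]
ee_rot: [0.003, 0.282, 0.959, 0.002]
contact_force: [-0.4, -0.0, -0.3]
width: 0.0509
gripper_force: 0.0
```

Call:
servo_tool(increments=[[0,0,0,0,0,0,-0.2],[0,0,0,0,0,0,-0.2],[0,0,0,0,0,0,-0.2],[0,0,0,0,0,0,-0.2],[0,0,0,0,0,0,-0.2]])

```text
clock: 20.0
position: [0.5861, 0.1373, 0.1376]
ee_rot: [0.001, 0.282, 0.959, 0.0]
contact_force: [-0.4, 0.7, 0.0]
width: 0.0514
gripper_force: 0.0
```

```bash
python3 go.py 0 147.7
```

```text
clock 20.0 pos [0.5861 0.1373 0.1376] yaw 147.23 q6 -50.7 F [-0.4  0.7  0. ] M [-0.008 -0.041 -0.038] w 0.0514
rz -0.47 then xy tool cm 0.03 0.11
```

Call:
servo_tool(increments=[[0,0.1,1.8,0,0,-0.4,-0.2],[0,0,1.75,0,0,0,-0.2],[0,0,0,0,0,0,0.2],[0,0,0,0,0,0,1],[0,0,0,0,0,0,1]])

```text
clock: 20.5
position: [0.5868, 0.1379, 0.1021]
ee_rot: [0.0, 0.279, 0.96, -0.0]
contact_force: [-1.3, -1.3, -1.1]
width: 0.0184
gripper_force: 58.6
```

Call:
servo_tool(increments=[[0,0,0,0,0,0,1],[0,0,0,0,0,0,1],[0,0,0.03,0,0,3,1],[0,0,0.03,0,0,3,1],[0,0,0.03,0,0,3,1]])

```text
clock: 21.0
position: [0.5867, 0.1379, 0.1014]
ee_rot: [0.0, 0.353, 0.935, -0.001]
contact_force: [-2.7, -2.7, 4.4]
width: 0.0183
gripper_force: 59.1
```

```bash
python3 go.py 0 147.7
```

```text
clock 21.0 pos [0.5867 0.1379 0.1014] yaw 138.6 q6 -41.9 F [-2.7 -2.7  4.4] M [-0.378  0.592  0.281] w 0.0183
rz -9.1 then xy tool cm 0.05 0.03
```

Call:
servo_tool(increments=[[0,0,0.013,0,0,1.5,1],[0,0,0.013,0,0,1.5,1],[0,0,0.013,0,0,1.5,1],[0,0,0.013,0,0,1.5,1],[0,0,0.013,0,0,1.5,1]])

```text
clock: 21.5
position: [0.5867, 0.1378, 0.1008]
ee_rot: [0.0, 0.413, 0.911, -0.001]
contact_force: [-3.3, -2.4, 5.8]
width: 0.0182
gripper_force: 59.3
```

```bash
python3 go.py 0 147.7
```

```text
clock 21.5 pos [0.5867 0.1378 0.1008] yaw 131.16 q6 -34.5 F [-3.3 -2.4  5.8] M [-0.436  0.675  0.293] w 0.0182
rz -16.54 then xy tool cm 0.05 0.04
```

Call:
servo_tool(increments=[[0,0,0.01,0,0,1,1],[0,0,0.01,0,0,1,1],[0,0,0.01,0,0,1,1],[0,0,0.01,0,0,1,1],[0,0,0.01,0,0,1,1]])

```text
clock: 22.0
position: [0.5866, 0.1377, 0.1003]
ee_rot: [0.0, 0.453, 0.892, -0.001]
contact_force: [-3.8, -3.1, 6.3]
width: 0.0182
gripper_force: 59.3
```

```bash
python3 go.py 0 147.7
```

```text
clock 22.0 pos [0.5866 0.1377 0.1003] yaw 126.19 q6 -29.5 F [-3.8 -3.1  6.3] M [-0.507  0.706  0.242] w 0.0182
rz -21.51 then xy tool cm 0.04 0.05
```

Call:
servo_tool(increments=[[0,0,0.01,0,0,1,1],[0,0,0.01,0,0,1,1],[0,0,0.01,0,0,1,1],[0,0,0.01,0,0,1,1],[0,0,0.01,0,0,1,1]])

```text
clock: 22.5
position: [0.5865, 0.1377, 0.0999]
ee_rot: [0.0, 0.491, 0.871, -0.001]
contact_force: [-5.3, -2.6, 6.9]
width: 0.0177
gripper_force: 59.4
```

```bash
python3 go.py 0 147.7
```

```text
clock 22.5 pos [0.5865 0.1377 0.0999] yaw 121.19 q6 -24.5 F [-5.3 -2.6  6.9] M [-0.506  0.756  0.288] w 0.0177
rz -26.51 then xy tool cm 0.04 0.06
```

Call:
servo_tool(increments=[[0,0,0.01,0,0,1,1],[0,0,0.01,0,0,1,1],[0,0,0.01,0,0,1,1],[0,0,0.01,0,0,1,1],[0,0,0.01,0,0,1,1]])

```text
clock: 23.0
position: [0.5864, 0.1376, 0.0995]
ee_rot: [0.0, 0.528, 0.849, -0.001]
contact_force: [-4.6, -2.6, 7.8]
width: 0.0181
gripper_force: 59.5
```

```bash
python3 go.py 0 147.7
```

```text
clock 23.0 pos [0.5864 0.1376 0.0995] yaw 116.19 q6 -19.5 F [-4.6 -2.6  7.8] M [-0.505  0.766  0.29 ] w 0.0181
rz -31.51 then xy tool cm 0.03 0.07
```

Call:
servo_tool(increments=[[0,0,0.01,0,0,0.8,1],[0,0,0.01,0,0,0.8,1],[0,0,0.01,0,0,0.8,1],[0,0,0.01,0,0,0.8,1],[0,0,0.01,0,0,0.8,1]])

```text
clock: 23.5
position: [0.5864, 0.1376, 0.0992]
ee_rot: [0.0, 0.558, 0.83, -0.001]
contact_force: [-4.9, -3.2, 8.6]
width: 0.0184
gripper_force: 59.6
```

```bash
python3 go.py 0 147.7
```

```text
clock 23.5 pos [0.5864 0.1376 0.0992] yaw 112.21 q6 -15.5 F [-4.9 -3.2  8.6] M [-0.567  0.912  0.336] w 0.0184
rz -35.49 then xy tool cm 0.03 0.07
```

```bash
cat > avg.py <<'E'
from go import *
L=[]
for _ in range(5):
    s=manip.get_state(); L.append([s["moment"][2],s["effort"][5]]); optics.get_image("wrist")
L=np.array(L); y=yaw(s)
print("th",round(np.radians((19.3-y)%180),3),"Mz",L[:,0].round(3),L[:,0].mean().round(3),"eff6",L[:,1].mean().round(3),"F",np.round(s["contact_force"],1),"clock",round(s["clock"],2),"yaw",round(y,2))
E
python3 avg.py
```

```text
th 1.52 Mz [0.336 0.276 0.28  0.256 0.294] 0.288 eff6 0.283 F [-4.5 -3.   8.7] clock 23.7 yaw 112.23
```

Call:
servo_tool(increments=[[0,0,0.005,0,0,0.6,1],[0,0,0.005,0,0,0.6,1],[0,0,0.005,0,0,0.6,1],[0,0,0.005,0,0,0.6,1],[0,0,0.005,0,0,0.6,1]])

```text
clock: 24.25
position: [0.5863, 0.1376, 0.099]
ee_rot: [0.0, 0.579, 0.815, -0.001]
contact_force: [-5.3, -2.6, 8.9]
width: 0.0181
gripper_force: 59.6
```

```bash
python3 avg.py
```

```text
th 1.572 Mz [0.34  0.344 0.299 0.298 0.372] 0.33 eff6 0.319 F [-5.8 -2.7  9.3] clock 24.45 yaw 109.24
```

Call:
servo_tool(increments=[[0,0,0.005,0,0,0.6,1],[0,0,0.005,0,0,0.6,1],[0,0,0.005,0,0,0.6,1],[0,0,0.005,0,0,0.6,1],[0,0,0.005,0,0,0.6,1]])

```text
clock: 25.0
position: [0.5863, 0.1376, 0.0988]
ee_rot: [0.0, 0.6, 0.8, -0.001]
contact_force: [-5.1, -2.8, 9.5]
width: 0.0186
gripper_force: 59.7
```

```bash
python3 avg.py
```

```text
th 1.624 Mz [0.365 0.356 0.29  0.337 0.319] 0.333 eff6 0.343 F [-4.9 -2.4 10.4] clock 25.2 yaw 106.24
```

Call:
servo_tool(increments=[[0,0,0.005,0,0,0.5,1],[0,0,0.005,0,0,0.5,1],[0,0,0.005,0,0,0.5,1],[0,0,0.005,0,0,0.5,1],[0,0,0.005,0,0,0.5,1]])

```text
clock: 25.75
position: [0.5862, 0.1376, 0.0987]
ee_rot: [0.0, 0.617, 0.787, -0.001]
contact_force: [-5.3, -3.0, 9.5]
width: 0.0182
gripper_force: 59.7
```

```bash
python3 avg.py
```

```text
th 1.668 Mz [0.392 0.396 0.35  0.337 0.381] 0.371 eff6 0.369 F [-5.9 -3.4  9.5] clock 25.95 yaw 103.75
```

K0 is firmly snug at about 0.37 N m, against a drag of about 0.27. Now K2.

Call:
servo_tool(increments=[[0,0,0,0,0,0,-0.2],[0,0,0,0,0,0,-0.2],[0,0,-2.5,0,0,0,-0.2],[0,0,-2.5,0,0,0,-0.2],[0,0,0,0,0,-8.5,-0.2]])

```text
clock: 26.5
position: [0.5902, 0.1391, 0.1506]
ee_rot: [0.003, 0.557, 0.831, 0.003]
contact_force: [1.0, 0.0, 0.6]
width: 0.0509
gripper_force: 0.0
```

Call:
servo_tool(increments=[[0,0,0,0,0,-8.5,-0.2],[0,0,0,0,0,-8.5,-0.2],[0,0,0,0,0,-8.5,-0.2],[0,0,0,0,0,-8.5,-0.2],[0,0,0,0,0,-1.5,-0.2]])

```text
clock: 27.0
position: [0.5876, 0.1387, 0.1469]
ee_rot: [0.0, 0.278, 0.961, 0.0]
contact_force: [0.2, 0.4, 0.7]
width: 0.0516
gripper_force: 0.0
```

```bash
python3 go.py 2 147.6
```

```text
clock 27.0 pos [0.5876 0.1387 0.1469] yaw 147.71 q6 -51.1 F [0.2 0.4 0.7] M [-0.01   0.039  0.032] w 0.0516
rz 0.11 then xy tool cm -2.04 -18.35
```

Call:
servo_tool(increments=[[-0.5,-4.6,0,0,0,0,-0.2],[-0.5,-4.6,0,0,0,0,-0.2],[-0.5,-4.6,0,0,0,0,-0.2],[-0.5,-4.6,0.8,0,0,0,-0.2],[0,0,0,0,0,0,-0.2]])

```text
clock: 27.5
position: [0.5025, -0.0315, 0.1383]
ee_rot: [-0.001, 0.282, 0.959, -0.001]
contact_force: [0.1, 2.0, 0.3]
width: 0.0509
gripper_force: 0.0
```

Call:
servo_tool(increments=[[0,0,0,0,0,0,-0.2],[0,0,0,0,0,0,-0.2],[0,0,0,0,0,0,-0.2],[0,0,0,0,0,0,-0.2],[0,0,0,0,0,0,-0.2]])

```text
clock: 28.0
position: [0.5057, -0.027, 0.139]
ee_rot: [0.0, 0.278, 0.961, 0.0]
contact_force: [-0.3, -0.9, 0.5]
width: 0.0512
gripper_force: 0.0
```

```bash
python3 go.py 2 147.6
```

```text
clock 28.0 pos [ 0.5057 -0.027   0.139 ] yaw 147.72 q6 -68.7 F [-0.3 -0.9  0.5] M [ 0.063 -0.012 -0.039] w 0.0512
rz 0.12 then xy tool cm -0.07 0.03
```

Call:
servo_tool(increments=[[-0.05,0.03,1.9,0,0,0,-0.2],[0,0,1.8,0,0,0,-0.2],[0,0,0,0,0,0,0.2],[0,0,0,0,0,0,1],[0,0,0,0,0,0,1]])

```text
clock: 28.5
position: [0.5063, -0.0274, 0.1026]
ee_rot: [0.0, 0.279, 0.96, 0.0]
contact_force: [0.3, 2.1, -2.2]
width: 0.018
gripper_force: 58.7
```

Call:
servo_tool(increments=[[0,0,0,0,0,0,1],[0,0,0,0,0,0,1],[0,0,0.04,0,0,4,1],[0,0,0.04,0,0,4,1],[0,0,0.04,0,0,4,1]])

```text
clock: 29.0
position: [0.5062, -0.0274, 0.1015]
ee_rot: [0.0, 0.378, 0.926, 0.0]
contact_force: [-1.0, 2.9, 1.7]
width: 0.018
gripper_force: 59.0
```

Call:
servo_tool(increments=[[0,0,0.03,0,0,3.5,1],[0,0,0.03,0,0,3.5,1],[0,0,0.03,0,0,3.5,1],[0,0,0.03,0,0,3.5,1],[0,0,0.03,0,0,3.5,1]])

```text
clock: 29.5
position: [0.5063, -0.0275, 0.1001]
ee_rot: [0.0, 0.515, 0.857, 0.0]
contact_force: [-0.9, 2.6, 2.8]
width: 0.0178
gripper_force: 59.0
```

```bash
python3 avg.py
```

```text
th 1.415 Mz [0.375 0.143 0.19  0.132 0.187] 0.206 eff6 0.192 F [-1.3  3.7  4.6] clock 29.7 yaw 118.21
```

Call:
servo_tool(increments=[[0,0,0.01,0,0,1,1],[0,0,0.01,0,0,1,1],[0,0,0.01,0,0,1,1],[0,0,0.01,0,0,1,1],[0,0,0.01,0,0,1,1]])

```text
clock: 30.25
position: [0.5063, -0.0275, 0.0997]
ee_rot: [0.0, 0.551, 0.835, 0.0]
contact_force: [-0.8, 4.3, 7.6]
width: 0.0179
gripper_force: 59.7
```

```bash
python3 avg.py
```

```text
th 1.503 Mz [0.343 0.319 0.243 0.186 0.259] 0.27 eff6 0.247 F [-1.5  5.   7. ] clock 30.45 yaw 113.18
```

Call:
servo_tool(increments=[[0,0,0.01,0,0,0.9,1],[0,0,0.01,0,0,0.9,1],[0,0,0.01,0,0,0.9,1],[0,0,0.01,0,0,0.9,1],[0,0,0.01,0,0,0.9,1]])

```text
clock: 31.0
position: [0.5063, -0.0275, 0.0993]
ee_rot: [0.0, 0.583, 0.812, 0.0]
contact_force: [-1.9, 4.3, 9.1]
width: 0.0181
gripper_force: 59.8
```

```bash
python3 avg.py
```

```text
th 1.581 Mz [0.365 0.38  0.278 0.283 0.291] 0.319 eff6 0.289 F [-1.9  4.3  8.6] clock 31.2 yaw 108.69
```

Call:
servo_tool(increments=[[0,0,0.005,0,0,0.6,1],[0,0,0.005,0,0,0.6,1],[0,0,0.005,0,0,0.6,1],[0,0,0.005,0,0,0.6,1],[0,0,0.005,0,0,0.6,1]])

```text
clock: 31.75
position: [0.5063, -0.0275, 0.0992]
ee_rot: [0.0, 0.604, 0.797, 0.0]
contact_force: [-1.2, 4.3, 9.1]
width: 0.0183
gripper_force: 59.9
```

```bash
python3 avg.py
```

```text
th 1.633 Mz [0.366 0.377 0.301 0.344 0.336] 0.345 eff6 0.334 F [-1.4  4.5  8.7] clock 31.95 yaw 105.71
```

Call:
servo_tool(increments=[[0,0,0.005,0,0,0.5,1],[0,0,0.005,0,0,0.5,1],[0,0,0.005,0,0,0.5,1],[0,0,0.005,0,0,0.5,1],[0,0,0,0,0,0.2,1]])

```text
clock: 32.5
position: [0.5063, -0.0275, 0.099]
ee_rot: [0.0, 0.619, 0.785, 0.0]
contact_force: [-1.4, 4.4, 9.3]
width: 0.018
gripper_force: 59.9
```

```bash
python3 avg.py
```

```text
th 1.672 Mz [0.369 0.424 0.309 0.38  0.393] 0.375 eff6 0.381 F [-1.3  4.9  9.1] clock 32.7 yaw 103.52
```

Call:
servo_tool(increments=[[0,0,0,0,0,0,-0.2],[0,0,0,0,0,0,-0.2],[0,0,-2.5,0,0,0,-0.2],[0,0,-2.5,0,0,0,-0.2],[0,0,0,0,0,-8.5,-0.2]])

```text
clock: 33.25
position: [0.5085, -0.029, 0.1507]
ee_rot: [0.003, 0.558, 0.83, 0.001]
contact_force: [-0.0, -0.0, 1.0]
width: 0.0514
gripper_force: 0.0
```

Call:
servo_tool(increments=[[0,0,0,0,0,-8.5,-0.2],[0,0,0,0,0,-8.5,-0.2],[0,0,0,0,0,-8.5,-0.2],[0,0,0,0,0,-8.5,-0.2],[0,0,0,0,0,-1.7,-0.2]])

```text
clock: 33.75
position: [0.506, -0.0284, 0.1475]
ee_rot: [-0.0, 0.278, 0.961, -0.0]
contact_force: [-0.3, -0.6, 0.6]
width: 0.0511
gripper_force: 0.0
```

```bash
python3 go.py 1 147.6
```

```text
clock 33.75 pos [ 0.506  -0.0284  0.1475] yaw 147.72 q6 -68.7 F [-0.3 -0.6  0.6] M [-0.025 -0.041 -0.008] w 0.0511
rz 0.12 then xy tool cm -8.07 10.35
```

Call:
servo_tool(increments=[[-2.7,3.5,0,0,0,0,-0.2],[-2.7,3.4,0,0,0,0,-0.2],[-2.7,3.4,0.8,0,0,0,-0.2],[0,0,0,0,0,0,-0.2],[0,0,0,0,0,0,-0.2]])

```text
clock: 34.25
position: [0.6294, 0.0158, 0.1385]
ee_rot: [-0.001, 0.279, 0.96, -0.001]
contact_force: [-0.8, 0.5, -0.0]
width: 0.0516
gripper_force: 0.0
```

Call:
servo_tool(increments=[[0,0,0,0,0,0,-0.2],[0,0,0,0,0,0,-0.2],[0,0,0,0,0,0,-0.2],[0,0,0,0,0,0,-0.2],[0,0,0,0,0,0,-0.2]])

```text
clock: 34.75
position: [0.6293, 0.0156, 0.1403]
ee_rot: [0.0, 0.279, 0.96, -0.0]
contact_force: [-0.7, -0.5, 0.1]
width: 0.0509
gripper_force: 0.0
```

```bash
python3 go.py 1 147.6
```

```text
clock 34.75 pos [0.6293 0.0156 0.1403] yaw 147.62 q6 -62.5 F [-0.7 -0.5  0.1] M [ 0.042 -0.031  0.03 ] w 0.0509
rz 0.02 then xy tool cm -0.02 0.02
```

Call:
servo_tool(increments=[[0,0,1.9,0,0,0,-0.2],[0,0,1.9,0,0,0,-0.2],[0,0,0,0,0,0,0.2],[0,0,0,0,0,0,1],[0,0,0,0,0,0,1]])

```text
clock: 35.25
position: [0.6294, 0.0156, 0.1025]
ee_rot: [0.0, 0.279, 0.96, -0.0]
contact_force: [-0.4, -1.1, -2.3]
width: 0.0181
gripper_force: 58.7
```

Call:
servo_tool(increments=[[0,0,0,0,0,0,1],[0,0,0,0,0,0,1],[0,0,0.04,0,0,4,1],[0,0,0.04,0,0,4,1],[0,0,0.04,0,0,4,1]])

```text
clock: 35.75
position: [0.6294, 0.0155, 0.1015]
ee_rot: [0.0, 0.378, 0.926, -0.0]
contact_force: [-1.9, -0.4, 2.2]
width: 0.0177
gripper_force: 59.0
```

Call:
servo_tool(increments=[[0,0,0.03,0,0,3.5,1],[0,0,0.03,0,0,3.5,1],[0,0,0.03,0,0,3,1],[0,0,0.01,0,0,2,1],[0,0,0.01,0,0,1,1]])

```text
clock: 36.25
position: [0.6293, 0.0155, 0.1003]
ee_rot: [0.0, 0.48, 0.877, -0.0]
contact_force: [-2.7, -2.5, 2.6]
width: 0.0178
gripper_force: 59.0
```

```bash
python3 avg.py
```

```text
th 1.337 Mz [0.275 0.198 0.181 0.164 0.181] 0.2 eff6 0.211 F [-3.2 -1.7  6. ] clock 36.45 yaw 122.69
```

Call:
servo_tool(increments=[[0,0,0.01,0,0,1,1],[0,0,0.01,0,0,1,1],[0,0,0.01,0,0,1,1],[0,0,0.01,0,0,1,1],[0,0,0.01,0,0,1,1]])

```text
clock: 37.0
position: [0.6293, 0.0154, 0.0999]
ee_rot: [0.0, 0.518, 0.856, -0.0]
contact_force: [-3.7, -3.0, 7.4]
width: 0.0181
gripper_force: 59.6
```

```bash
python3 avg.py
```

```text
th 1.424 Mz [0.21  0.282 0.195 0.195 0.149] 0.206 eff6 0.206 F [-5.  -2.9  7.1] clock 37.2 yaw 117.68
```

Call:
servo_tool(increments=[[0,0,0.01,0,0,1,1],[0,0,0.01,0,0,1,1],[0,0,0.01,0,0,1,1],[0,0,0.01,0,0,1,1],[0,0,0.01,0,0,0.6,1]])

```text
clock: 37.75
position: [0.6292, 0.0154, 0.0996]
ee_rot: [0.0, 0.551, 0.834, -0.0]
contact_force: [-5.2, -2.8, 8.6]
width: 0.0182
gripper_force: 59.7
```

```bash
python3 avg.py
```

```text
th 1.504 Mz [0.312 0.276 0.232 0.219 0.212] 0.25 eff6 0.273 F [-5.3 -3.   7.6] clock 37.95 yaw 113.1
```

Call:
servo_tool(increments=[[0,0,0.01,0,0,0.9,1],[0,0,0.01,0,0,0.9,1],[0,0,0.01,0,0,0.9,1],[0,0,0.01,0,0,0.9,1],[0,0,0.01,0,0,0.6,1]])

```text
clock: 38.5
position: [0.6292, 0.0154, 0.0993]
ee_rot: [0.0, 0.582, 0.814, -0.0]
contact_force: [-4.5, -3.3, 8.6]
width: 0.0182
gripper_force: 59.9
```

```bash
python3 avg.py
```

```text
th 1.578 Mz [0.367 0.299 0.321 0.247 0.279] 0.302 eff6 0.306 F [-5.1 -2.9  8.9] clock 38.7 yaw 108.91
```

Call:
servo_tool(increments=[[0,0,0.005,0,0,0.7,1],[0,0,0.005,0,0,0.7,1],[0,0,0.005,0,0,0.6,1],[0,0,0.005,0,0,0.6,1],[0,0,0.005,0,0,0.6,1]])

```text
clock: 39.25
position: [0.6292, 0.0154, 0.0991]
ee_rot: [0.0, 0.604, 0.797, -0.0]
contact_force: [-5.7, -2.5, 8.7]
width: 0.0179
gripper_force: 59.9
```

```bash
python3 avg.py
```

```text
th 1.633 Mz [0.385 0.318 0.247 0.32  0.353] 0.325 eff6 0.331 F [-5.8 -2.4  8.6] clock 39.45 yaw 105.71
```

Call:
servo_tool(increments=[[0,0,0.005,0,0,0.5,1],[0,0,0.005,0,0,0.5,1],[0,0,0.005,0,0,0.4,1],[0,0,0.005,0,0,0.3,1],[0,0,0,0,0,0.3,1]])

```text
clock: 40.0
position: [0.6292, 0.0154, 0.099]
ee_rot: [0.0, 0.618, 0.786, -0.0]
contact_force: [-5.2, -1.9, 9.1]
width: 0.0181
gripper_force: 59.9
```

```bash
python3 avg.py
```

```text
th 1.668 Mz [0.364 0.408 0.372 0.36  0.302] 0.361 eff6 0.367 F [-4.9 -2.6  9. ] clock 40.2 yaw 103.72
```

K1 is snug at about 0.365 N m. Now K3.

Call:
servo_tool(increments=[[0,0,0,0,0,0,-0.2],[0,0,0,0,0,0,-0.2],[0,0,-2.5,0,0,0,-0.2],[0,0,-2.5,0,0,0,-0.2],[0,0,0,0,0,-8.5,-0.2]])

```text
clock: 40.75
position: [0.6329, 0.0162, 0.1511]
ee_rot: [0.004, 0.557, 0.831, 0.003]
contact_force: [1.4, -0.2, 0.1]
width: 0.0514
gripper_force: 0.0
```

Call:
servo_tool(increments=[[0,0,0,0,0,-8.5,-0.2],[0,0,0,0,0,-8.5,-0.2],[0,0,0,0,0,-8.5,-0.2],[0,0,0,0,0,-8.5,-0.2],[0,0,0,0,0,-1.4,-0.2]])

```text
clock: 41.25
position: [0.6302, 0.0163, 0.1473]
ee_rot: [0.0, 0.279, 0.96, 0.001]
contact_force: [-0.2, 0.4, -1.0]
width: 0.0511
gripper_force: 0.0
```

```bash
python3 go.py 3 147.5
```

```text
clock 41.25 pos [0.6302 0.0163 0.1473] yaw 147.59 q6 -62.5 F [-0.2  0.4 -1. ] M [ 0.009 -0.002 -0.024] w 0.0511
rz 0.09 then xy tool cm 18.28 -2.28
```

Call:
servo_tool(increments=[[4.6,-0.6,0,0,0,0,-0.2],[4.6,-0.6,0,0,0,0,-0.2],[4.6,-0.6,0,0,0,0,-0.2],[4.5,-0.5,0.8,0,0,0,-0.2],[0,0,0,0,0,0,-0.2]])

```text
clock: 41.75
position: [0.455, 0.0966, 0.138]
ee_rot: [-0.004, 0.28, 0.96, -0.001]
contact_force: [-0.1, -1.1, -0.1]
width: 0.0512
gripper_force: 0.0
```

Call:
servo_tool(increments=[[0,0,0,0,0,0,-0.2],[0,0,0,0,0,0,-0.2],[0,0,0,0,0,0,-0.2],[0,0,0,0,0,0,-0.2],[0,0,0,0,0,0,-0.2]])

```text
clock: 42.25
position: [0.4636, 0.0943, 0.1395]
ee_rot: [0.0, 0.28, 0.96, 0.0]
contact_force: [0.1, 0.2, -0.9]
width: 0.0511
gripper_force: 0.0
```

```bash
python3 go.py 3 147.5
```

```text
clock 42.25 pos [0.4636 0.0943 0.1395] yaw 147.49 q6 -54.4 F [ 0.1  0.2 -0.9] M [-0.03  -0.017  0.03 ] w 0.0511
rz -0.01 then xy tool cm 0.03 0.1
```

Call:
servo_tool(increments=[[0,0.1,1.9,0,0,0,-0.2],[0,0,1.8,0,0,0,-0.2],[0,0,0,0,0,0,0.2],[0,0,0,0,0,0,1],[0,0,0,0,0,0,1]])

```text
clock: 42.75
position: [0.4634, 0.0952, 0.1031]
ee_rot: [0.0, 0.279, 0.96, -0.0]
contact_force: [0.4, -0.7, -1.2]
width: 0.0176
gripper_force: 58.7
```

Call:
servo_tool(increments=[[0,0,0,0,0,0,1],[0,0,0,0,0,0,1],[0,0,0.04,0,0,4,1],[0,0,0.04,0,0,4,1],[0,0,0.04,0,0,4,1]])

```text
clock: 43.25
position: [0.4634, 0.0952, 0.1021]
ee_rot: [0.001, 0.379, 0.925, -0.0]
contact_force: [-1.3, -1.8, 2.7]
width: 0.018
gripper_force: 59.0
```

Call:
servo_tool(increments=[[0,0,0.03,0,0,4,1],[0,0,0.03,0,0,4,1],[0,0,0.03,0,0,4,1],[0,0,0.02,0,0,2,1],[0,0,0.01,0,0,1,1]])

```text
clock: 43.75
position: [0.4634, 0.0951, 0.1008]
ee_rot: [0.0, 0.496, 0.868, -0.0]
contact_force: [-0.9, -2.0, 2.7]
width: 0.0176
gripper_force: 59.0
```

```bash
python3 avg.py
```

```text
th 1.374 Mz [0.275 0.206 0.155 0.091 0.192] 0.184 eff6 0.211 F [-1.  -3.2  6.2] clock 43.95 yaw 120.6
```

Call:
servo_tool(increments=[[0,0,0.01,0,0,1,1],[0,0,0.01,0,0,1,1],[0,0,0.01,0,0,1,1],[0,0,0.01,0,0,1,1],[0,0,0.01,0,0,1,1]])

```text
clock: 44.5
position: [0.4633, 0.0951, 0.1004]
ee_rot: [0.0, 0.533, 0.846, -0.0]
contact_force: [-3.7, -2.6, 7.2]
width: 0.0179
gripper_force: 59.6
```

```bash
python3 avg.py
```

```text
th 1.461 Mz [0.255 0.155 0.158 0.241 0.228] 0.207 eff6 0.218 F [-3.5 -3.2  6.5] clock 44.7 yaw 115.6
```

Call:
servo_tool(increments=[[0,0,0.01,0,0,1.3,1],[0,0,0.01,0,0,1.3,1],[0,0,0.01,0,0,1.3,1],[0,0,0.01,0,0,1.3,1],[0,0,0.01,0,0,1.3,1]])

```text
clock: 45.25
position: [0.4633, 0.0951, 0.1]
ee_rot: [0.0, 0.58, 0.815, -0.0]
contact_force: [-2.6, -3.9, 8.9]
width: 0.0179
gripper_force: 59.7
```

```bash
python3 avg.py
```

```text
th 1.574 Mz [0.328 0.284 0.261 0.253 0.228] 0.271 eff6 0.264 F [-3.1 -2.9  7.8] clock 45.45 yaw 109.11
```

Call:
servo_tool(increments=[[0,0,0.005,0,0,0.7,1],[0,0,0.005,0,0,0.7,1],[0,0,0.005,0,0,0.7,1],[0,0,0.005,0,0,0.7,1],[0,0,0.005,0,0,0.6,1]])

```text
clock: 46.0
position: [0.4633, 0.0951, 0.0998]
ee_rot: [0.0, 0.604, 0.797, -0.0]
contact_force: [-3.3, -2.6, 9.1]
width: 0.0176
gripper_force: 59.8
```

```bash
python3 avg.py
```

```text
th 1.633 Mz [0.383 0.337 0.378 0.42  0.318] 0.367 eff6 0.329 F [-3.7 -3.3  8.5] clock 46.2 yaw 105.73
```

Call:
servo_tool(increments=[[0,0,0.005,0,0,0.5,1],[0,0,0.005,0,0,0.5,1],[0,0,0.005,0,0,0.5,1],[0,0,0.005,0,0,0.4,1],[0,0,0,0,0,0.3,1]])

```text
clock: 46.75
position: [0.4633, 0.0951, 0.0996]
ee_rot: [0.0, 0.619, 0.785, -0.0]
contact_force: [-3.0, -3.3, 8.9]
width: 0.0176
gripper_force: 59.8
```

```bash
python3 avg.py
```

```text
th 1.671 Mz [0.404 0.432 0.341 0.339 0.338] 0.371 eff6 0.366 F [-2.6 -2.6 10. ] clock 46.95 yaw 103.54
```

Call:
servo_tool(increments=[[0,0,0,0,0,0,-0.2],[0,0,0,0,0,0,-0.2],[0,0,-2.5,0,0,0,-0.2],[0,0,-3,0,0,0,-0.2],[0,0,-4,0,0,0,-0.2]])

```text
clock: 47.5
position: [0.4625, 0.0959, 0.1933]
ee_rot: [-0.002, 0.62, 0.785, -0.001]
contact_force: [0.5, 0.8, -0.2]
width: 0.0512
gripper_force: 0.0
```

Call:
servo_tool(increments=[[0,0,-4,0,0,0,-0.2],[0,0,-3,0,0,0,-0.2],[0,0,0,0,0,0,-0.2],[0,0,0,0,0,0,-0.2],[0,0,0,0,0,0,-0.2]])

```text
clock: 48.0
position: [0.4625, 0.0956, 0.2624]
ee_rot: [-0.001, 0.619, 0.785, -0.001]
contact_force: [-0.6, 0.5, -0.6]
width: 0.0513
gripper_force: 0.0
```

Run:
```python
from fit import *
im=optics.get_image("scene");c=cal("scene")
p,k,f,e=fit([(im,c)],[.5468,.0555,.338]+[np.radians(19.3-95.6)]*4,[.1165]*4)
print(p[:2].round(4),np.degrees(p[2:]).round(1),e)
cv2.imwrite("pics/s5.png",cv2.resize(im[140:260,180:330,::-1],None,fx=4,fy=4,interpolation=2))
```

```text
[0.5465 0.0574] [ 19.2 -69.4 -66.9 -70.  -66.9] [0.13 0.14 0.15 0.16]
```

View pics/s5.png

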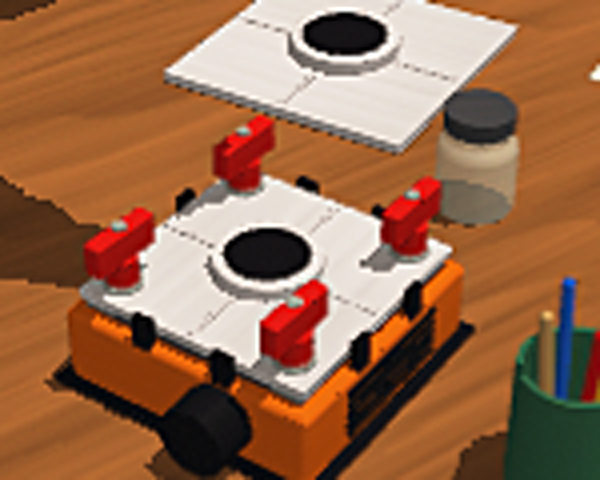

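The final picture shows all four bars turned equally and the plate level and down, with the bystanders in place. The gripper is clear, so I'm handing in.

```bash
python3 -c "
from rig import manip
print(manip.sign_off())"
```

```text
the job is handed in; nothing more can be done
None
```

All four knobs were drawn down crosswise in two rounds and snugged to about 0.37 N m (roughly 0.1 above drag); the plate looks level in the last picture, the jar and pot look untouched, I didn't check the hammer at the end, and the job was handed in at about 48 s.

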